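# Pull the rejects and show a jar's base to the code reader

## Task

Put the two jars with a red cross on the lid into the orange reject bin, then take the jar with the purple lid label out of the tray and hold it up to the slanted lens of the code reader: the base facing the lens squarely, centred on it, with the middle of the jar 12 cm from the glass. Finish while still holding it there in the air, motionless; do not touch the reader, and leave the teal and lime jars standing in their wells.

Things in the scene. Friction and masses are not known exactly. Their poses are not given: they have to be found in the camera images.
- purple_jar_center (a point): The jar to present: purple disc on the lid. All five jars are alike: upright closed black cylinders, 46 mm diameter, 56 mm tall, 0.08 to 0.17 kg, told apart by the lid. It stands in one of the six wells of the tray. This point is on its axis, half-way up (28 mm above its base); z points out through the lid.
- reject_a_center (a point): A reject: white lid disc with a red diagonal cross; same jar otherwise, in another well. This point is on its axis, half-way up (28 mm above its base); z points out through the lid.
- reject_b_center (a point): The other reject, same look. This point is on its axis, half-way up (28 mm above its base); z points out through the lid.
- teal_jar_center (a point): A good jar with a teal lid disc, to be left in its well. This point is on its axis, half-way up (28 mm above its base); z points out through the lid.
- lime_jar_center (a point): A good jar with a lime green lid disc, to be left in its well. This point is on its axis, half-way up (28 mm above its base); z points out through the lid.
- tray: Pale grey-blue jar tray, fixed, 268 mm (its x) by 182 mm (its y), 9 mm high, with 3 by 2 square wells 51 mm wide, 6 mm deep (well floor 3 mm above the bench), 86 mm apart along both axes. Five wells hold jars, one is empty; which jar is where varies. Jars stand 50 mm out of the tray, their middle 31 mm above the bench. Origin: centre of the underside.
- bin: Orange open reject bin, fixed on the bench, outside 180 mm (its x) by 160 mm (its y) by 60 mm high, walls and floor 4 mm. Origin: centre of the underside. It stands either left or right of the tray, the reader on the other side.
- reader: Code reader, fixed on the bench: grey base 110 mm (its x) by 100 mm (its y) by 30 mm, two aluminium cheeks up to 100 mm high, and between them a round black camera head (72 mm diameter) with a white ring light and blue lens. The head leans towards the reader's own -x side (roughly towards the robot), 0.4 to 0.7 rad from vertical, differing from run to run; nothing is higher than 125 mm. Origin: centre of the underside.
- reader_lens (a point): Centre of the lens glass, on the face of the camera head; z points out of the lens along its axis (up and leaning).
- reader_focus (a point): Point in the air 120 mm out from the lens glass along the lens axis, where the middle of the jar is to be; z as for the lens. The jar's own z (base to lid) must point the same way, so that the base faces the glass.
Not all that is in view belongs to the job. Of the things like the reader, leave any that is pink or yellow; of the rest the larger one is meant.

How it is judged:
By the outcome, as a careful person would: the job done as asked, in the order asked, and still so for the second after the job is handed in, while the arm keeps its last pose, push and grip.
It also fails if it takes over 64 s, if anything falls off the work surface, if the arm or the gripper's body presses on something with over 40 N, if the wrist force passes 120 N, or if a joint passes its speed limit or range.

## Robot

A 6-joint arm with a two-finger parallel gripper is mounted at the origin on the work surface. World frame = base frame: x ahead of the robot, y to its left, z up, the work surface at z = 0. Lengths are in mm, angles in rad, forces in N, time in s.
With the tool pointing down it reaches from about 275 to 850 mm from the base axis. Payload 19 kg.
Tool frame: the origin (TCP) lies at the very end of the fingers, on their centre line; the grasp point (between the pads) lies 19 mm behind it; z points along the fingers, y is the direction in which the jaws open and shut (so a half turn about z gives the same grasp; the last joint's range is limited). The gripper opens to 85 mm and grips with 20 to 120 N. Pads are 22 mm wide; open, the fingers measure 114 mm over their backs; the gripper's body (76 mm by 85 mm) begins 54 mm behind the grasp point. The pads swing forward as they close: fully open they stand 13 mm farther back than shut.
Start: joints at [0.981, 0.15, 1.437, -0, 1.554, -0.134], TCP at [253.103, 516.265, 231.267] pointing down, gripper open.
Joint ranges: [-2.8, 2.8], [-0.68, 2.1], [0.12, 2.68], [-1.39, 4.53], [0.16, 2.79], [-2.81, 2.81]. Speed limits (rad/s): [1.89, 1.89, 2.22, 3.01, 3.01, 3.01].

## Interface

Orientations are given as a rotation vector (axis times angle).
In Python, from bench import robot gives the robot as it stands.
- The arm moves only by the shell command python3 -m handwheel 'ROWS'. ROWS is JSON, one flat list of numbers, 7 for each row, row after row: the turn, a rotation vector about the tool's x, y, z in degrees, then the shift along the tool's x, y, z in cm, then the finger opening in cm, from 0 to 8.54. In form: [ax, ay, az, dx, dy, dz, gripper, ax, ay, az, dx, dy, dz, gripper, ...]. A call has exactly 10 rows; each row is the pose to reach, as a shift and turn from the pose measured when the call began, along the tool's axes at that moment; what a row does not reach only later rows make up. A row lasts 1/12 s, in which the tool goes at most 41.7 mm and 7.16 degrees, less where a joint would pass 70% of its speed; a pose out of reach is approached as far as the arm can. A call with a gripper value outside its range is refused whole. The fingers move at their own pace and stop on an object; the grip force is fixed at half the most. Time passes only in rows, so rows that repeat a pose let the fingers close, or fill a call up. It gives the time, the measured TCP pose, the force and the opening at its end, in the units of the state.
- robot.get_state(): the state, without advancing time (a new reading comes with each control period).
- robot.capture(name): name is "scene" or "top" or "wrist"; returns (picture, depth): 400x640x3 uint8, red, green, blue; 400x640 float32, mm along the optical axis (not along the pixel's ray), 0 where there is no reading.
- robot.camera_model(name): a dict with "fx", "fy", "cx", "cy" (pixels), "position" and "attitude" of the camera in the world. Camera axes: x right, y up, looking along -z (the intrinsics and any distortion apply to the point x, -y, -z); pixel columns grow to the right and rows downward; lengths in mm; the calibration is good to about 2 mm. A picture is of the moment at which its call begins: read the wrist's pose just before it. camera_model takes no time and is no camera call; for the wrist camera it gives the pose at the moment of the call.
- robot.finish_job(): hands the job in, once; it reports no verdict.
The state is a dict: "time": time; "joint_positions": joint angles; "qd": joint speeds; "joint_torque": joint torques, N m; "eef_pos": TCP position; "ee_rot": TCP orientation; "contact_force": force on the tool from outside, world axes, zero at the start; "ft_torque": the same for the moment, N m; "gripper_width": finger opening in mm.
Only numpy, scipy, OpenCV 4.12 (cv2) and the standard library are available. Lean on these libraries where they do the work, as an engineer would, in place of code of your own. Each camera call takes 0.05 s, during which the arm holds its last target. There are 200 camera calls.

## Working session

There is one attempt and no reset: what is moved stays moved. The work goes in short steps, Python scripts to look and compute and a shell command to move; the robot and the scene stay as the last step left them, time stands still between calls to the robot, and variables do not carry over. Pictures are saved under pics/ and viewed, about 8 in all and at most 12, crops included, and the job is handed in when it is done.

```bash
ls; mkdir -p pics; python3 - <<'E'
from bench import robot
import cv2,numpy as np
s=robot.get_state()
for k in s: print(k,np.round(s[k],3))
for n in("scene","top"):
    m=robot.camera_model(n); print(n,m)
    p,d=robot.capture(n); cv2.imwrite(f'pics/{n}0.png',p[:,:,::-1]); np.savez(f'{n}0.npz',p=p,d=d)
E
```

```text
pics
time 0.0
joint_positions [ 0.981  0.151  1.438  0.     1.554 -0.134]
qd [ 0.001  0.001 -0.001 -0.     0.002 -0.003]
joint_torque [-1.0000e-03 -7.1304e+01 -5.7085e+01 -0.0000e+00  9.0000e-03 -0.0000e+00]
eef_pos [252.988 516.104 230.686]
ee_rot [-7.10e-01 -3.06e+00  2.00e-03]
contact_force [ 0.714 -0.105 -0.209]
ft_torque [-0.014 -0.015  0.033]
gripper_width 85.396
scene {'fx': 461.70845668765446, 'fy': 461.70845668765446, 'cx': 310.8123841625336, 'cy': 202.8790812452526, 'position': array([1328.6865889 ,  615.11825828,  899.88002321]), 'attitude': array([0.50934722, 1.03366287, 2.04511354])}
top {'fx': 375.90879490000316, 'fy': 375.90879490000316, 'cx': 317.14160434816165, 'cy': 198.27315197248436, 'position': array([ 310.52128004,  -10.34721547, 1064.19799351]), 'attitude': array([ 0.16942158, -0.18003218, -1.6712673 ])}
```

View pics/top0.png

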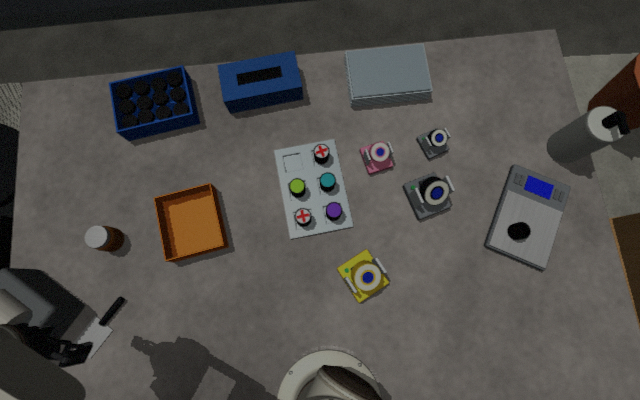

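View pics/scene0.png

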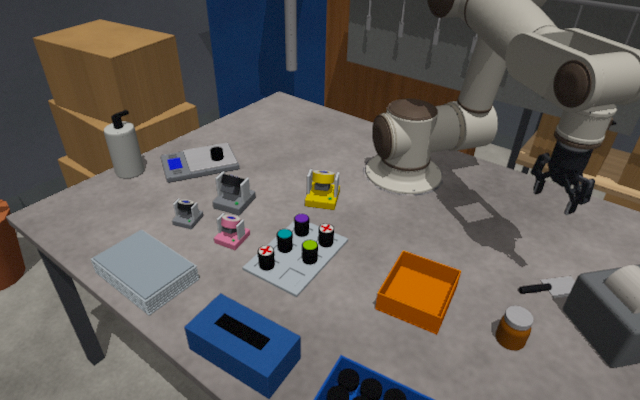

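The top view shows lime (298,187), teal (328,182), reject A (303,217), reject B (321,153) and purple (334,211). The empty well is at (292,162), the bin at (190,222), and the reader (the larger grey one) at (430,195). The scene view agrees.

```bash
cat > h.py <<'E'
import numpy as np, cv2
from scipy.spatial.transform import Rotation as R
def cloud(m,d):
    v,u=np.mgrid[:d.shape[0],:d.shape[1]]
    c=np.dstack([(u-m['cx'])/m['fx']*d,-(v-m['cy'])/m['fy']*d,-d])
    return c@R.from_rotvec(m['attitude']).as_matrix().T+m['position']
def tool(s): return R.from_rotvec(s['ee_rot']),np.array(s['eef_pos'])
def rows(s,p,Rm):   # target TCP pose -> deg, cm in tool axes
    T,q=tool(s); return np.round((T.inv()*Rm).as_rotvec(degrees=True),2),np.round(T.inv().apply(np.array(p)-q)/10,3)
def down(yaw):      # tool down, jaw axis y at world angle yaw
    y=np.array([np.cos(yaw),np.sin(yaw),0]); z=np.array([0,0,-1.]); return R.from_matrix(np.c_[np.cross(y,z),y,z])
E
python3 - <<'E'
from h import *
from bench import robot
m=robot.camera_model('top'); z=np.load('top0.npz'); P=cloud(m,z['d']); p=z['p']; hsv=cv2.cvtColor(p,cv2.COLOR_RGB2HSV)
print('bench z',P[300,200],P[250,250],P[130,230])
for n,(u,v) in dict(lime=(298,187),teal=(328,182),rejA=(303,217),purple=(334,211),rejB=(321,153)).items():
    w=P[v-14:v+15,u-14:v and u+15].reshape(-1,3); t=w[(w[:,2]>48)&(w[:,2]<70)]
    lid=(t.min(0)+t.max(0))/2
    print(n,len(t),t.mean(0).round(1),'mid',lid.round(1), 'ext',np.ptp(t,axis=0).round(1))
# bin rim
w=P[175:270,145:235].reshape(-1,3); t=w[(w[:,2]>50)&(w[:,2]<72)]
r=cv2.minAreaRect(t[:,:2].astype(np.float32)); print('bin',r,t[:,2].mean())
w=P[130:245,265:360].reshape(-1,3); t=w[(w[:,2]>5)&(w[:,2]<14)]
print('tray',cv2.minAreaRect(t[:,:2].astype(np.float32)),t[:,2].mean())
# reader
w=P[160:230,395:465]; print('reader max z',np.nanmax(w[...,2]))
print(w[10:55:3,8:64:4,2].round(0).astype(int))
t=w.reshape(-1,3); t=t[(t[:,2]>20)&(t[:,2]<36)]; print('readerbase',cv2.minAreaRect(t[:,:2].astype(np.float32)))
a=cv2.resize(p[155:235,390:470],(560,560),interpolation=cv2.INTER_CUBIC)
cv2.imwrite('pics/rd.png',a[:,:,::-1])
for n in [(190,222),(435,192),(313,188)]: print(n,P[n[1],n[0]].round(1))
E
```

```text
bench z [297.71908914 319.00232296   1.05351816] [418.71648241 173.34489957   1.96533457] [785.54294301 209.03543402   0.7920438 ]
lime 220 [573.1  21.8  59.6] mid [574.9  22.2  56.4] ext [45.  44.7 16. ]
teal 215 [580.6 -63.   59.9] mid [581.7 -63.3  56.7] ext [43.2 43.1 16.5]
rejA 225 [488.   14.4  60. ] mid [489.   14.3  57.2] ext [44.5 43.9 17.3]
purple 224 [495.9 -70.9  59.9] mid [496.4 -71.3  57.9] ext [45.5 44.6 17.9]
rejB 210 [666.  -55.7  59.6] mid [667.3 -55.8  56.6] ext [45.1 43.8 16.3]
bin ((509.2943115234375, 324.8837890625), (181.29148864746094, 160.9606475830078), 9.196574211120605) 58.04211078950072
tray ((586.305419921875, -20.0006103515625), (274.869384765625, 338.8730163574219), 84.47608947753906) 9.55081226090305
reader max z 1064.1979935135334
[[  1   1   0   1  -2  -2   2   1   4   0   3   1   3   1]
 [  0   1   1   0   1   0   6  26  32   1   0   0   2   1]
 [  1   4   2   0   1   1  31  32  32   2   4 101   1   3]
 [  1   1   0   4  32  29  99 109 114 113  79  98  -1   1]
 [  3  -2  31  30  76  99 108 120 119 116 114  89  98   1]
 [ 18  31  28  33  67  96 111 118 117 114 112 106 102   2]
 [  8  32  32  97  33 103 115 112 111 107 105 101 101   2]
 [  1  29  31  92  32  99 111 110 105 105 101  97  92   2]
 [  0  22  53  83 102 101 106 105 102  94  97  94  -1   4]
 [  3  10  37  73  99  94  98  97  95  91  89  30  -2  -4]
 [  5   3  29  61  92  95  93  91  91  88  80  32   1  -1]
 [  1   2  20  47  80  97  31  87  83  80  30  34   2  -1]
 [  0  -1  10  40  59  33  30  33  33  31  33  35  29   1]
 [ -2  -3   2  29  31  29  30  27  28  31  34   0  -1  -1]
 [  1   3   2  17  31  31  35  30  28   3   2   4   3  -2]]
readerbase ((516.25390625, -339.9106140136719), (110.53385925292969, 101.78367614746094), 15.547877311706543)
(190, 222) [516.  337.5   5.6]
(435, 192) [ 506.8 -337.1  105. ]
(313, 188) [575.9 -21.5  11.2]
```

View pics/rd.png

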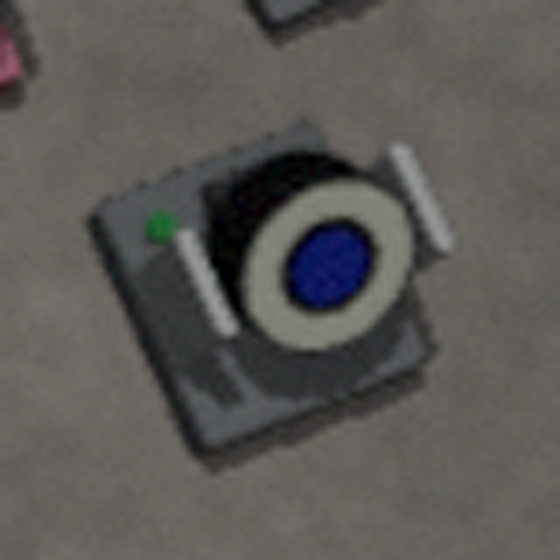

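The crop shows the lens centre at crop (332,265), which is top image (437.4,192.9), inside a pale ring. The green LED is at the rear left.

```bash
cat >> h.py <<'E'
def lensfit(m,p,d,u0,v0,r):
    P=cloud(m,d); hsv=cv2.cvtColor(p,cv2.COLOR_RGB2HSV).astype(int)
    v,u=np.mgrid[:d.shape[0],:d.shape[1]]; near=(np.hypot(u-u0,v-v0)<r)&(d>0)
    blue=near&(hsv[...,1]>120)&(abs(hsv[...,0]-118)<18)
    ring=near&(hsv[...,1]<70)&(hsv[...,2]>110)
    q=P[ring|blue]; q=q[abs(q[:,2]-np.median(q[:,2]))<40]
    for _ in range(5):
        c=q.mean(0); n=np.linalg.svd(q-c)[2][2]; n*=np.sign(n[2]); e=(q-c)@n; q=q[abs(e)<max(2.5*e.std(),1)]
    uc,vc=u[blue].mean(),v[blue].mean()
    ray=R.from_rotvec(m['attitude']).apply([(uc-m['cx'])/m['fx'],-(vc-m['cy'])/m['fy'],-1])
    L=m['position']+ray*((c-m['position'])@n)/(ray@n)
    print('N',ring.sum(),blue.sum(),len(q),'res',e.std().round(2),'px',uc.round(1),vc.round(1),'lens',L.round(1),'qc',c.round(1),'n',n.round(4),'tilt',np.arccos(n[2]).round(3),'az',np.degrees(np.arctan2(n[1],n[0])).round(1))
    return L,n
E
python3 - <<'E'
from h import *
from bench import robot
m=robot.camera_model('top'); z=np.load('top0.npz'); P=cloud(m,z['d'])
L,n=lensfit(m,z['p'],z['d'],437,193,14)
print('focus',L+120*n)
g=dict(lime=(298,187,0,1),teal=(328,182,0,0),rejA=(303,217,-1,1),purple=(334,211,-1,0),rejB=(321,153,1,0))
A=[];b=[];pts={}
for k,(u,v,i,j) in g.items():
    w=P[v-14:v+15,u-14:u+15].reshape(-1,3); t=w[(w[:,2]>55)&(w[:,2]<66)]
    pts[k]=(t[:,:2].min(0)+t[:,:2].max(0))/2; c=cv2.minEnclosingCircle(t[:,:2].astype(np.float32)); print(k,pts[k].round(1),c, t.mean(0).round(1))
E
```

```text
N 222 116 332 res 1.46 px 436.4 192.3 lens [ 506.3 -341.4  102.4] qc [ 505.9 -341.7  102.1] n [-0.6026 -0.1731  0.7791] tilt 0.678 az -164.0
focus [ 433.953183   -362.21109105  195.85596688]
lime [574.9  22.2] ((574.5223999023438, 22.08401107788086), 22.96592140197754) [573.9  22.1  60. ]
teal [581.8 -63.3] ((582.0385131835938, -63.40125274658203), 22.569671630859375) [581.3 -63.3  60.3]
rejA [489.   14.3] ((488.7721252441406, 14.123870849609375), 22.43749237060547) [488.6  14.3  60.3]
purple [496.4 -71.3] ((496.508056640625, -71.0146255493164), 22.80137062072754) [496.3 -71.2  60.2]
rejB [667.3 -55.8] ((667.8047485351562, -55.59031295776367), 23.115638732910156) [666.8 -55.7  60.1]
```

```bash
python3 - <<'E'
from h import *
from bench import robot
s=robot.get_state()
print(rows(s,[488.8,14.2,130],down(np.radians(50))))
E
```

```text
(array([-0.06, -0.  , 13.88]), array([-43.268, -34.677,  10.106]))
```

```bash
python3 -m handwheel '[0,0,2,-4,-3.2,1,8.5, 0,0,4,-8,-6.4,2,8.5, 0,0,6,-12,-9.6,3,8.5, 0,0,7,-16,-12.8,4,8.5, 0,0,8,-20,-16,5,8.5, 0,0,9,-24,-19.2,6,7, 0,0,10,-27,-21.7,6,7, 0,0,11,-30,-24,6.5,7, 0,0,12,-33,-26.5,7,7, 0,0,13.9,-35,-28,7,7]'
python3 - <<'E'
from h import *
from bench import robot
s=robot.get_state(); print(s['qd'].round(2),s['gripper_width'])
print(rows(s,[488.8,14.2,120],down(np.radians(50))))
E
```

```text
time: 0.93
eef_pos: [427.9, 142.4, 163.8]
ee_rot: [-1.075, -2.951, 0.002]
contact_force: [1.8, 0.4, -0.6]
gripper_width: 70.2
[-1.09  0.12 -0.03 -0.   -0.1  -0.66] 70.16070030659544
(array([-0.07, -0.  , -0.04]), array([-12.912,  -5.888,   4.382]))
```

```bash
python3 -m handwheel '[0,0,0,-3.2,-1.5,1.1,7, 0,0,0,-6.4,-2.9,2.2,7, 0,0,0,-9.6,-4.4,3.3,7, 0,0,0,-11.5,-5.3,4,7, 0,0,0,-12.5,-5.7,4.3,7, 0,0,0,-12.9,-5.9,4.4,7, 0,0,0,-12.9,-5.9,4.4,7, 0,0,0,-12.9,-5.9,4.4,7, 0,0,0,-12.9,-5.9,4.4,7, 0,0,0,-12.9,-5.9,4.4,7]'
python3 - <<'E'
from h import *
from bench import robot
s=robot.get_state(); print(s['qd'].round(2),s['gripper_width'])
print(rows(s,[488.8,14.2,23],down(np.radians(50))))
m=robot.camera_model('wrist'); p,d=robot.capture('wrist'); cv2.imwrite('pics/w1.png',p[:,:,::-1]); np.savez('w1.npz',p=p,d=d); print(m)
P=cloud(m,d); t=P.reshape(-1,3); t=t[(d.ravel()>0)&(t[:,2]>54)&(t[:,2]<64)]
for k,c in dict(lime=(574.7,22.1),rejA=(488.8,14.2),teal=(581.9,-63.3),purple=(496.4,-71.2),rejB=(667.5,-55.7)).items():
    q=t[np.hypot(*(t[:,:2]-c).T)<35]
    if len(q)>50: print(k,len(q),((q.min(0)+q.max(0))/2).round(1),np.ptp(q,axis=0).round(1),np.median(q[:,2]))
E
```

```text
time: 1.77
eef_pos: [488.5, 15.2, 120.3]
ee_rot: [1.073, 2.952, -0.001]
contact_force: [0.2, -0.5, 0.3]
gripper_width: 69.9
[-0.  0. -0. -0. -0. -0.] 69.90829336657987
(array([-0.04,  0.03,  0.04]), array([-0.083, -0.051,  9.73 ]))
{'fx': 339.71952161658425, 'fy': 339.71952161658425, 'cx': 316.79782125948714, 'cy': 197.52390967922642, 'position': array([430.81295539,  63.52182084, 262.99998494]), 'attitude': array([-0.28016443, -0.12950914,  0.86706207])}
lime 1075 [572.   15.8  57.9] [40.5 29.8  7.7] 59.396130460562574
rejA 3755 [489.   16.3  58.3] [45.4 45.4  8.4] 59.75791182387891
teal 1208 [575.7 -58.1  57.7] [33.6 38.6  7.4] 59.26795966439684
purple 1361 [501.5 -66.3  57.8] [35.8 40.2  7.5] 59.45460861292821
```

View pics/w1.png

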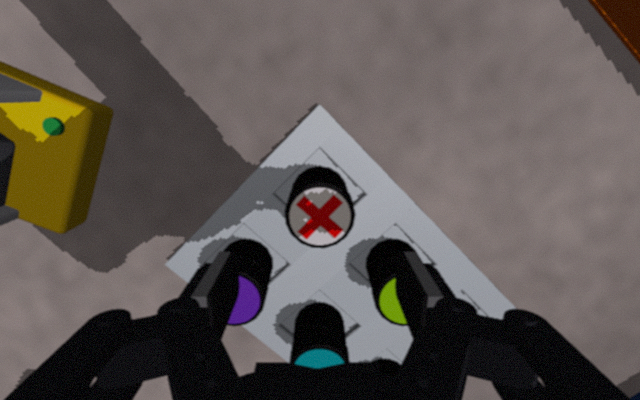

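The red-cross jar at (320,215) lies between the fingers, with purple and lime clear of the jaw line. The wrist measurement agrees with the top view within 2 mm, so I descend and grip.

```bash
python3 -m handwheel '[0,0,0,0,0,2.5,7, 0,0,0,0,0,5,7, 0,0,0,0,0,7.5,7, 0,0,0,0,0,9,7, 0,0,0,0,0,9.7,7, 0,0,0,0,0,9.7,7, 0,0,0,0,0,9.7,4, 0,0,0,0,0,9.7,4, 0,0,0,0,0,9.7,4, 0,0,0,0,0,9.7,4]'; python3 -m handwheel '[0,0,0,0,0,0,4, 0,0,0,0,0,0,4, 0,0,0,0,0,0,4, 0,0,0,0,0,-1,4, 0,0,0,0,0,-3,4, 0,0,0,0,0,-5.5,4, 0,0,0,0,0,-8,4, 0,0,0,0,0,-10,4, 0,0,0,0,0,-12,4, 0,0,0,0,0,-13,4]'
python3 - <<'E'
from h import *
from bench import robot
s=robot.get_state(); print(s['qd'].round(2))
print(rows(s,[544,330,160],down(np.radians(50))),rows(s,[544,330,45],down(np.radians(50))))
E
```

```text
time: 2.65
eef_pos: [489.4, 15.0, 24.8]
ee_rot: [1.073, 2.95, -0.0]
contact_force: [-1.3, 1.4, 5.9]
gripper_width: 44.8
time: 3.48
eef_pos: [489.7, 15.1, 158.0]
ee_rot: [1.072, 2.947, 0.001]
contact_force: [-0.0, 0.0, -0.9]
gripper_width: 44.9
[ 0.   -0.07 -0.13 -0.    0.21 -0.  ]
(array([0.13, 0.29, 0.04]), array([16.062, 27.627, -0.218])) (array([0.13, 0.29, 0.04]), array([16.12 , 27.601, 11.282]))
```

```bash
python3 -m handwheel '[0,0,0,1,1.7,0,4, 0,0,0,2.8,4.8,0,4, 0,0,0,4.8,8.2,0,4, 0,0,0,6.8,11.7,0,4, 0,0,0,8.8,15.1,0,4, 0,0,0,10.8,18.6,0,4, 0,0,0,12.8,22,0,4, 0,0,0,14.5,25,0,4, 0,0,0,15.6,26.9,0,4, 0,0,0,16,27.6,0,4]'; python3 -m handwheel '[0,0,0,0,0,2,4, 0,0,0,0,0,5,4, 0,0,0,0,0,8,4, 0,0,0,0,0,10.2,4, 0,0,0,0,0,11.2,4, 0,0,0,0,0,11.2,4, 0,0,0,0,0,11.2,6.2, 0,0,0,0,0,11.2,6.2, 0,0,0,0,0,11.2,6.2, 0,0,0,0,0,11.2,6.2]'; python3 -m handwheel '[0,0,0,0,0,-1,6.2, 0,0,0,0,0,-3,6.2, 0,0,0,0,0,-6,6.2, 0,0,0,0,0,-9,6.2, 0,0,0,0,0,-11,6.2, 0,0,0,0,0,-11,7, 0,0,0,0,0,-11,7, 0,0,0,0,0,-11,7, 0,0,0,0,0,-11,7, 0,0,0,0,0,-11,7]'
python3 - <<'E'
from h import *
from bench import robot
s=robot.get_state(); print(s['qd'].round(2))
print(rows(s,[667.5,-54.9,150],down(np.radians(50))))
m=robot.camera_model('wrist'); p,d=robot.capture('wrist'); P=cloud(m,d); print('bin depth frac',np.histogram(P[...,2][d>0],bins=[-10,2,10,25,40,55,66,90]))
cv2.imwrite('pics/w2.png',p[:,:,::-1])
E
```

```text
time: 4.32
eef_pos: [543.9, 332.4, 157.2]
ee_rot: [1.068, 2.949, 0.0]
contact_force: [0.3, 0.3, -1.7]
gripper_width: 44.7
time: 5.15
eef_pos: [545.1, 332.5, 46.6]
ee_rot: [1.068, 2.948, 0.003]
contact_force: [-0.1, -0.6, 0.1]
gripper_width: 61.9
time: 5.98
eef_pos: [544.0, 332.4, 155.8]
ee_rot: [1.068, 2.949, 0.001]
contact_force: [0.3, 0.7, -0.6]
gripper_width: 70.2
[-0.  0. -0. -0. -0. -0.]
(array([0.14, 0.26, 0.17]), array([-34.282, -21.838,   0.688]))
bin depth frac (array([141771,  39735,   6546,   6427,   6761,  11595,    585]), array([-10,   2,  10,  25,  40,  55,  66,  90]))
```

View pics/w2.png

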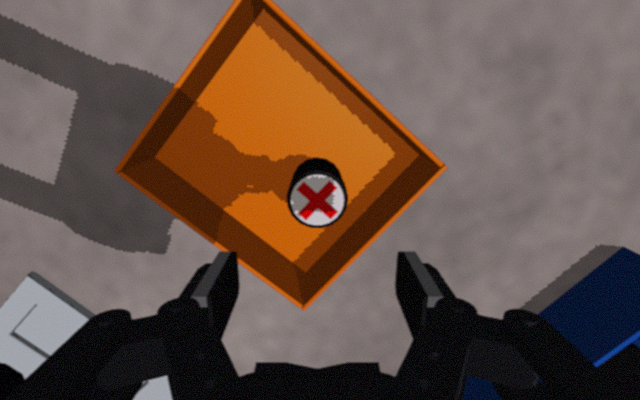

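Reject A stands in the bin at (318,198). Now reject B.

```bash
python3 -m handwheel '[0,0,0,-1.7,-1.1,0,7, 0,0,0,-5,-3.2,0,7, 0,0,0,-8.4,-5.3,0,7, 0,0,0,-11.8,-7.5,0,7, 0,0,0,-15.2,-9.7,0,7, 0,0,0,-18.6,-11.8,0,7, 0,0,0,-22,-14,0,7, 0,0,0,-25.4,-16.1,0,7, 0,0,0,-28.8,-18.3,0.3,7, 0,0,0,-31,-19.7,0.7,7]'; python3 - <<'E'
from h import *
from bench import robot
s=robot.get_state(); print(s['qd'].round(2))
print(rows(s,[667.5,-54.9,120],down(np.radians(50))))
E
```

```text
time: 6.87
eef_pos: [656.6, -21.1, 149.5]
ee_rot: [1.071, 2.948, 0.0]
contact_force: [0.4, -0.7, 0.0]
gripper_width: 70.0
[-0.41  0.23 -0.19  0.01 -0.03 -0.4 ]
(array([0.12, 0.28, 0.08]), array([-2.991, -1.902,  2.958]))
```

```bash
python3 -m handwheel '[0,0,0,-2,-1.2,1,7, 0,0,0,-2.8,-1.7,2,7, 0,0.3,0,-3,-1.9,3,7, 0,0.3,0,-3,-1.9,3,7, 0,0.3,0,-3,-1.9,3,7, 0,0.3,0,-3,-1.9,3,7, 0,0.3,0,-3,-1.9,3,7, 0,0.3,0,-3,-1.9,3,7, 0,0.3,0,-3,-1.9,3,7, 0,0.3,0,-3,-1.9,3,7]'; python3 - <<'E'
from h import *
from bench import robot
s=robot.get_state()
m=robot.camera_model('wrist'); p,d=robot.capture('wrist'); P=cloud(m,d); t=P.reshape(-1,3); t=t[(d.ravel()>0)&(t[:,2]>54)&(t[:,2]<64)]
q=t[np.hypot(*(t[:,:2]-(667.5,-55)).T)<35]; print(len(q),((q.min(0)+q.max(0))/2).round(1),np.ptp(q,axis=0).round(1))
print(rows(s,[667.5,-54.9,23],down(np.radians(50))))
E
```

```text
time: 7.7
eef_pos: [667.6, -54.5, 120.0]
ee_rot: [1.071, 2.952, 0.003]
contact_force: [-0.4, 0.3, 0.2]
gripper_width: 69.9
3756 [668.2 -54.2  58.1] [45.1 45.8  8.3]
(array([0.13, 0.  , 0.1 ]), array([-0.013, -0.058,  9.697]))
```

```bash
python3 -m handwheel '[0,0,0,0,0,2.5,7, 0,0,0,0,0,5,7, 0,0,0,0,0,7.5,7, 0,0,0,0,0,9,7, 0,0,0,0,0,9.7,7, 0,0,0,0,0,9.7,7, 0,0,0,0,0,9.7,4, 0,0,0,0,0,9.7,4, 0,0,0,0,0,9.7,4, 0,0,0,0,0,9.7,4]'; python3 -m handwheel '[0,0,0,0,0,0,4, 0,0,0,0,0,0,4, 0,0,0,0,0,0,4, 0,0,0,0,0,-1,4, 0,0,0,0,0,-3,4, 0,0,0,0,0,-5.5,4, 0,0,0,0,0,-8,4, 0,0,0,0,0,-10,4, 0,0,0,0,0,-12,4, 0,0,0,0,0,-13,4]'
python3 - <<'E'
from h import *
from bench import robot
s=robot.get_state(); print(s['qd'].round(2))
print(rows(s,[473,319,160],down(np.radians(50))))
E
```

```text
time: 8.58
eef_pos: [668.7, -54.7, 24.7]
ee_rot: [1.071, 2.95, 0.004]
contact_force: [-0.7, -0.4, 6.9]
gripper_width: 44.1
time: 9.42
eef_pos: [668.7, -55.0, 158.2]
ee_rot: [1.07, 2.947, 0.005]
contact_force: [0.4, -0.2, -0.4]
gripper_width: 44.6
[ 0.   -0.05 -0.13  0.    0.19  0.  ]
(array([0.29, 0.3 , 0.1 ]), array([39.   , 16.137, -0.305]))
```

```bash
python3 -m handwheel '[0,0,0,1.5,0.6,0,4, 0,0,0,4.7,2,0,4, 0,0,0,8.2,3.4,0,4, 0,0,0,11.7,4.9,0,4, 0,0,0,15.2,6.3,0,4, 0,0,0,18.7,7.8,0,4, 0,0,0,22.2,9.2,0,4, 0,0,0,25.7,10.7,0,4, 0,0,0,29.2,12.1,0,4, 0,0,0,32,13.3,0,4]'; python3 - <<'E'
from h import *
from bench import robot
s=robot.get_state(); print(s['qd'].round(2))
print(rows(s,[473,319,158],down(np.radians(50))))
E
```

```text
time: 10.25
eef_pos: [506.3, 254.5, 156.8]
ee_rot: [1.069, 2.948, 0.004]
contact_force: [0.0, 0.8, -1.1]
gripper_width: 44.6
[ 0.63 -0.01  0.02 -0.01 -0.01  0.62]
(array([0.27, 0.26, 0.15]), array([ 6.687,  2.819, -0.137]))
```

```bash
python3 -m handwheel '[0,0,0,3,1.2,0,4, 0,0,0,5.5,2.3,0,4, 0,0,0,6.7,2.8,0,4, 0,0,0,6.7,2.8,2,4, 0,0,0,6.7,2.8,4.5,4, 0,0,0,6.7,2.8,7.5,4, 0,0,0,6.7,2.8,10,4, 0,0,0,6.7,2.8,11,4, 0,0,0,6.7,2.8,11,4, 0,0,0,6.7,2.8,11,4]'; python3 -m handwheel '[0,0,0,0,0,0,6.2, 0,0,0,0,0,0,6.2, 0,0,0,0,0,0,6.2, 0,0,0,0,0,-1,6.2, 0,0,0,0,0,-3.5,6.2, 0,0,0,0,0,-6.5,6.2, 0,0,0,0,0,-9.5,6.2, 0,0,0,0,0,-11,7, 0,0,0,0,0,-11,7, 0,0,0,0,0,-11,7]'
python3 - <<'E'
from h import *
from bench import robot
s=robot.get_state(); print(s['qd'].round(2))
m=robot.camera_model('wrist'); p,d=robot.capture('wrist')
cv2.imwrite('pics/w3.png',p[:,:,::-1])
print(rows(s,[496.4,-70.6,130],down(np.radians(50))), s['joint_positions'])
E
```

```text
time: 11.08
eef_pos: [473.7, 319.0, 47.2]
ee_rot: [1.069, 2.948, 0.004]
contact_force: [-0.0, 0.3, -1.2]
gripper_width: 45.0
time: 11.92
eef_pos: [473.3, 319.0, 158.9]
ee_rot: [1.068, 2.946, 0.007]
contact_force: [0.2, -0.4, -1.3]
gripper_width: 69.7
[-0.    0.03  0.04  0.   -0.02 -0.  ]
(array([0.39, 0.32, 0.14]), array([-26.729, -28.449,   2.845])) [ 0.4594976   0.17112452  1.56106374 -0.00241626  1.40089797 -0.41516129]
```

View pics/w3.png

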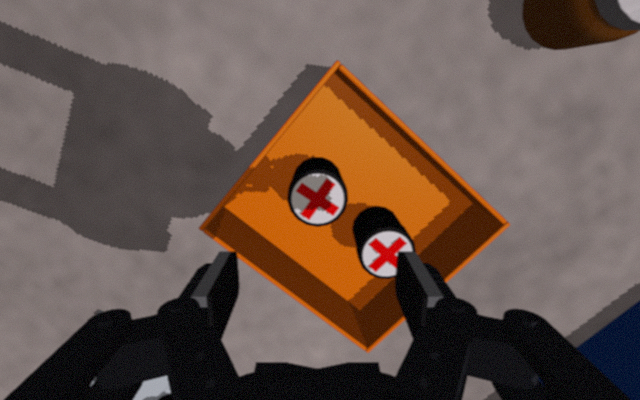

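Both rejects stand in the bin. Before picking up purple, I take a closer wrist-camera look at the lens.

```bash
python3 - <<'E'
from h import *
from bench import robot
s=robot.get_state(); print(rows(s,[470,-335,250],down(np.radians(50))))
E
python3 -m handwheel '[0,0,0,-1,-1,-1,7, 0,0,0,-3.5,-3.5,-2,7, 0,0,0,-6,-6,-3,7, 0,0,0,-8.5,-8.5,-4,7, 0,0,0,-11,-11,-5,7, 0,0,0,-13.5,-13.5,-6,7, 0,0,0,-16,-16,-7,7, 0,0,0,-18.5,-18.5,-8,7, 0,0,0,-21,-21,-9,7, 0,0,0,-23.5,-23.5,-9,7]'
python3 - <<'E'
from h import *
from bench import robot
s=robot.get_state(); print(rows(s,[470,-335,250],down(np.radians(50))))
E
```

```text
(array([0.29, 0.27, 0.14]), array([-41.733, -50.326,  -9.293]))
time: 12.8
eef_pos: [501.8, -14.5, 249.3]
ee_rot: [1.068, 2.946, 0.005]
contact_force: [1.7, 1.0, 0.3]
gripper_width: 69.9
(array([0.33, 0.36, 0.13]), array([-18.11 , -26.635,  -0.11 ]))
```

```bash
python3 -m handwheel '[0,0,0,-2.2,-3.3,0,7, 0,0,0,-4.5,-6.6,0,7, 0,0,0,-6.7,-9.8,0,7, 0,0,0,-9,-13.2,0,7, 0,0,0,-11.2,-16.4,0,7, 0,0,0,-13.5,-19.8,0,7, 0,0,0,-15.7,-23,0,7, 0,0,0,-17.2,-25.3,0,7, 0,0,0,-18.1,-26.6,0,7, 0,0,0,-18.1,-26.6,0,7]'
python3 -m handwheel '[0,0,0,0,0,0,7, 0,0,0,0,0,0,7, 0,0,0,0,0,0,7, 0,0,0,0,0,0,7, 0,0,0,0,0,0,7, 0,0,0,0,0,0,7, 0,0,0,0,0,0,7, 0,0,0,0,0,0,7, 0,0,0,0,0,0,7, 0,0,0,0,0,0,7]'
python3 - <<'E'
from h import *
from bench import robot
m=robot.camera_model('wrist'); p,d=robot.capture('wrist'); cv2.imwrite('pics/w4.png',p[:,:,::-1]); np.savez('w4.npz',p=p,d=d,pos=m['position'],att=m['attitude'])
c=R.from_rotvec(m['attitude']).inv().apply(np.array([506,-341,102])-m['position']); u=m['cx']-m['fx']*c[0]/c[2]; v=m['cy']+m['fy']*c[1]/c[2]; print(u,v)
L,n=lensfit(m,p,d,u,v,60); print(L+120*n)
for _ in range(2):
    p,d=robot.capture('top'); mt=robot.camera_model('top')
    lensfit(mt,p,d,437,193,14)
s=robot.get_state(); print(rows(s,[496.4,-70.6,130],down(np.radians(50))))
E
```

```text
time: 13.63
eef_pos: [468.9, -337.4, 247.9]
ee_rot: [1.073, 2.946, 0.005]
contact_force: [-0.1, -0.4, 0.1]
gripper_width: 69.9
time: 14.47
eef_pos: [468.9, -337.4, 247.9]
ee_rot: [1.073, 2.946, 0.005]
contact_force: [0.4, 0.3, 0.0]
gripper_width: 69.8
339.4845217494562 214.82916934441454
N 5533 1016 3577 res 0.83 px 340.8 213.7 lens [ 506.1 -339.5  101.4] qc [ 505.7 -340.4  100.9] n [-0.5982 -0.1643  0.7843] tilt 0.669 az -164.6
[ 434.31749941 -359.24583011  195.56824458]
N 184 46 136 res 1.35 px 433.8 190.3 lens [ 511.1 -334.   107.4] qc [ 511.4 -328.1  108.9] n [-0.6132 -0.155   0.7746] tilt 0.685 az -165.8
N 184 45 131 res 1.2 px 433.5 190.9 lens [ 509.9 -333.   106.8] qc [ 511.5 -328.3  109. ] n [-0.6063 -0.1657  0.7778] tilt 0.68 az -164.7
(array([ 0.3 ,  0.26, -0.04]), array([15.112, 22.132, 11.844]))
```

View pics/w4.png

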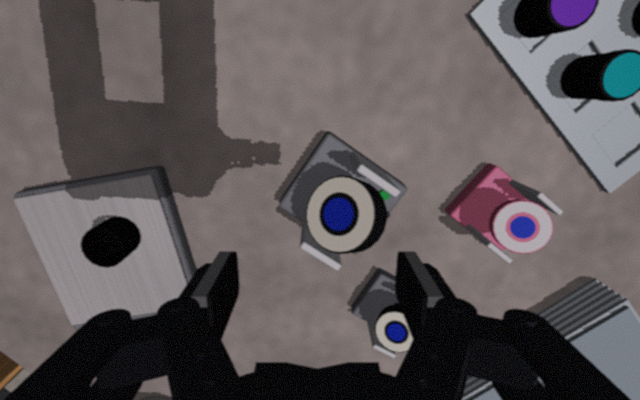

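The wrist view shows the lens ring centred at (341,213), with the reader standing clear. The wrist and top fits agree within 2 mm and 0.01 rad. Next is purple.

```bash
python3 -m handwheel '[0,0,0,1.2,1.8,0,7, 0,0,0,3,4.4,1.5,7, 0,0,0,5,7.3,3,7, 0,0,0,7,10.2,4.5,7, 0,0,0,9,13.2,6,7, 0,0,0,11,16.1,7.5,7, 0,0,0,13,19,9,7, 0,0,0,14.5,21.2,11,7, 0.3,0.3,0,15.1,22.1,12.8,7, 0.3,0.3,0,15.1,22.1,12.8,7]'
python3 -m handwheel '[0,0,0,0,0,0,7, 0,0,0,0,0,0,7, 0,0,0,0,0,0,7, 0,0,0,0,0,0,7, 0,0,0,0,0,0,7, 0,0,0,0,0,0,7, 0,0,0,0,0,0,7, 0,0,0,0,0,0,7, 0,0,0,0,0,0,7, 0,0,0,0,0,0,7]'
python3 - <<'E'
from h import *
from bench import robot
s=robot.get_state()
m=robot.camera_model('wrist'); p,d=robot.capture('wrist'); P=cloud(m,d); t=P.reshape(-1,3); t=t[(d.ravel()>0)&(t[:,2]>54)&(t[:,2]<64)]
q=t[np.hypot(*(t[:,:2]-(496.4,-71)).T)<35]; print(len(q),((q.min(0)+q.max(0))/2).round(1),np.ptp(q,axis=0).round(1))
print(rows(s,[496.4,-70.6,24],down(np.radians(50))))
z=np.load('w4.npz'); m2=dict(m,position=z['pos'],attitude=z['att']); P=cloud(m2,z['d'])
n=np.array([-.6,-.167,.782]);n/=np.linalg.norm(n);v,u=np.mgrid[:400,:640]; r=np.hypot(u-341,v-213.7)
for a,b in((0,8),(8,14),(22,26),(26,31)):
    k=(r>=a)&(r<b)&(z['d']>0); e=(P[k]-[506.1,-339.5,101.4])@n; print(a,b,np.median(e).round(2))
E
```

```text
time: 15.45
eef_pos: [495.1, -68.3, 117.4]
ee_rot: [-1.07, -2.948, -0.001]
contact_force: [-1.2, -0.7, -0.5]
gripper_width: 69.9
time: 16.28
eef_pos: [495.1, -68.3, 117.4]
ee_rot: [-1.07, -2.948, -0.001]
contact_force: [-0.3, 0.1, 0.6]
gripper_width: 69.9
3808 [497. -69.  58.] [45.5 45.1  7.9]
(array([-0.09, -0.29,  0.1 ]), array([-0.293, -0.078,  9.342]))
0 8 0.99
8 14 0.95
22 26 -0.21
26 31 -0.25
```

```bash
python3 -m handwheel '[0,0,0,-0.25,-0.05,2,7, 0,0,0,-0.25,-0.05,4.5,7, 0,0,0,-0.25,-0.05,7,7, 0,0,0,-0.25,-0.05,8.8,7, 0,0,0,-0.25,-0.05,9.4,7, 0,0,0,-0.25,-0.05,9.4,7, 0,0,0,-0.25,-0.05,9.4,4, 0,0,0,-0.25,-0.05,9.4,4, 0,0,0,-0.25,-0.05,9.4,4, 0,0,0,-0.25,-0.05,9.4,4]'; python3 -m handwheel '[0,0,0,0,0,0,4, 0,0,0,0,0,0,4, 0,0,0,0,0,0,4, 0,0,0,0,0,-1,4, 0,0,0,0,0,-3.5,4, 0,0,0,0,0,-6.5,4, 0,0,0,0,0,-10,4, 0,0,0,0,0,-13.5,4, 0,0,0,0,0,-16,4, 0,0,0,0,0,-17,4]'
python3 - <<'E'
from h import *
from bench import robot
s=robot.get_state(); print(s['qd'].round(2))
L=np.array([505.9,-340.4,102.3]); t,az=.673,np.radians(-164.5); n=np.array([np.sin(t)*np.cos(az),np.sin(t)*np.sin(az),np.cos(t)])
F=L+120*n; T0=down(np.radians(50)); tilt,_=R.align_vectors([n],[[0,0,1.]]) 
# minimal rotation z->n
ax=np.cross([0,0,1],n); tilt=R.from_rotvec(ax/np.linalg.norm(ax)*t); Rt=tilt*T0
print('F',F, Rt.apply([0,0,1]),-n)
off=9   # TCP above jar middle at grasp minus: set below
np.save('F.npy',np.r_[F,n])
print(rows(s,F+n*60,Rt))
E
```

```text
time: 17.17
eef_pos: [497.1, -70.3, 25.0]
ee_rot: [-1.071, -2.951, -0.001]
contact_force: [-0.3, -0.4, 5.2]
gripper_width: 44.8
time: 18.0
eef_pos: [498.4, -70.8, 199.8]
ee_rot: [1.071, 2.951, 0.001]
contact_force: [0.4, -0.3, -1.5]
gripper_width: 44.8
[-0.   -0.03 -0.12 -0.    0.18  0.  ]
F [ 433.82028938 -360.38947288  196.13462202] [ 0.60066426  0.16657894 -0.78195518] [ 0.60066426  0.16657894 -0.78195518]
(array([-31.67, -21.75,   0.13]), array([-11.496, -29.434,  -4.342]))
```

```bash
python3 -m handwheel '[-1.5,-1,0,-0.6,-1.5,-1,4, -4.5,-3,0,-1.6,-4.1,-1.5,4, -8.5,-6,0,-2.8,-7.2,-2,4, -12.5,-8.6,0,-4,-10.3,-2.5,4, -16.5,-11.3,0,-5.2,-13.4,-3,4, -20,-13.7,0,-6.4,-16.5,-3.3,4, -23.5,-16,0,-7.6,-19.6,-3.7,4, -26.5,-18.2,0,-8.9,-22.7,-4,4, -29.5,-20,0,-10,-25.5,-4.3,4, -31,-21.3,0,-10.8,-27.5,-4.3,4]'; python3 - <<'E'
from h import *
from bench import robot
s=robot.get_state(); print(s['qd'].round(2),s['joint_positions'].round(2))
f=np.load('F.npy');F,n=f[:3],f[3:]; t=np.arccos(n[2]); ax=np.cross([0,0,1],n); Rt=R.from_rotvec(ax/np.linalg.norm(ax)*t)*down(np.radians(50))
print(rows(s,F+n*6,Rt))
E
```

```text
time: 18.83
eef_pos: [402.8, -354.2, 242.9]
ee_rot: [0.873, 2.4, 0.508]
contact_force: [0.5, -0.3, -1.5]
gripper_width: 44.7
[-0.6   0.39 -0.19  0.4   0.18 -0.63] [-1.26 -0.07  1.78  0.67  1.43 -2.23]
(array([-0.53, -0.21,  0.05]), array([-0.793, -1.346,  4.826]))
```

```bash
python3 -m handwheel '[-0.5,-0.2,0,-0.6,-1,0.4,4, -0.5,-0.2,0,-0.8,-1.3,1.2,4, -0.5,-0.2,0,-0.8,-1.35,2.2,4, -0.5,-0.2,0,-0.8,-1.35,3.2,4, -0.5,-0.2,0,-0.8,-1.35,4,4, -0.5,-0.2,0,-0.8,-1.35,4.5,4, -0.5,-0.2,0,-0.8,-1.35,4.8,4, -0.5,-0.2,0,-0.8,-1.35,4.8,4, -0.5,-0.2,0,-0.8,-1.35,4.8,4, -0.5,-0.2,0,-0.8,-1.35,4.8,4]'; python3 - <<'E'
from h import *
from bench import robot
s=robot.get_state(); print(s['qd'].round(2),s['joint_positions'].round(2))
f=np.load('F.npy');F,n=f[:3],f[3:]; t=np.arccos(n[2]); ax=np.cross([0,0,1],n); Rt=R.from_rotvec(ax/np.linalg.norm(ax)*t)*down(np.radians(50))
print(rows(s,F+n*6,Rt))
for c in('wrist','scene','top'):
    m=robot.camera_model(c); p,d=robot.capture(c); np.savez(f'{c}5.npz',p=p,d=d,pos=m['position'],att=m['attitude'])
    C=R.from_rotvec(m['attitude']).inv().apply(F-m['position']); print(c,m['cx']-m['fx']*C[0]/C[2],m['cy']+m['fy']*C[1]/C[2])
    if c!='top': cv2.imwrite(f'pics/{c}5.png',p[:,:,::-1])
E
```

```text
time: 19.67
eef_pos: [430.2, -361.5, 201.5]
ee_rot: [0.869, 2.393, 0.516]
contact_force: [-1.6, -0.1, -0.9]
gripper_width: 44.4
[-0.01  0.   -0.   -0.   -0.   -0.  ] [-1.21  0.    1.8   0.69  1.33 -2.26]
(array([-0.04,  0.  ,  0.09]), array([ 0.026, -0.028,  0.055]))
wrist 316.30972953403267 254.53119487121495
scene 243.44156154628973 138.62112947843144
top 461.99887404249773 211.99858633101198
```

View pics/wrist5.png

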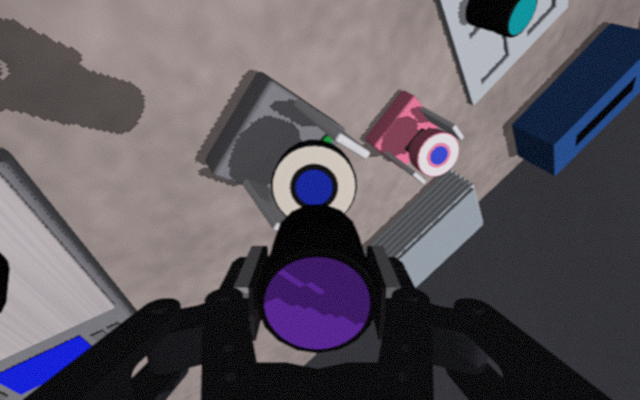

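View pics/scene5.png

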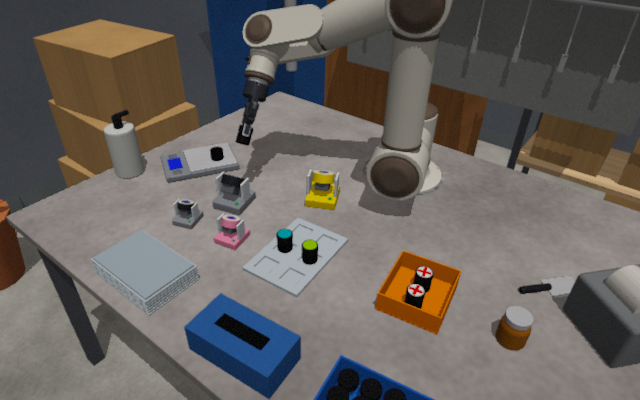

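In the wrist view the purple lid is at (317,303) and the lens at (314,187), so both can be fitted in the same image. The scene view shows both rejects in the bin and teal and lime still in their wells.

```bash
python3 - <<'E'
from h import *
from bench import robot
z=np.load('wrist5.npz'); m=dict(robot.camera_model('wrist'),position=z['pos'],attitude=z['att']); p,d=z['p'],z['d']
f=np.load('F.npy');n0=f[3:]
def fit(mask,pm):
    P=cloud(m,d); q=P[pm&(d>0)]; q=q[np.linalg.norm(q-np.median(q,0),axis=1)<45]
    for _ in range(6):
        c=q.mean(0); n=np.linalg.svd(q-c,full_matrices=False)[2][2]; n*=np.sign(n[2]); e=(q-c)@n; q=q[abs(e)<max(2.5*e.std(),.8)]
    el=cv2.fitEllipse(max(cv2.findContours(mask.astype(np.uint8),0,1)[0],key=len)); uc,vc=el[0]
    ray=R.from_rotvec(m['attitude']).apply([(uc-m['cx'])/m['fx'],-(vc-m['cy'])/m['fy'],-1])
    X=m['position']+ray*((c-m['position'])@n)/(ray@n); print(len(q),e.std().round(2),el,X.round(1),n.round(4)); return X,n
h=cv2.cvtColor(p,cv2.COLOR_RGB2HSV).astype(int); v,u=np.mgrid[:400,:640]
blue=(np.hypot(u-314,v-187)<30)&(h[...,1]>130)&(abs(h[...,0]-118)<15)&(v<207)
ring=(np.hypot(u-314,v-187)<44)&(v<200)&(h[...,1]<70)&(h[...,2]>110)
L,n=fit(blue,blue|ring)
pur=(np.hypot(u-317,v-303)<62)&(h[...,1]>90)&(abs(h[...,0]-135)<14)
X,nl=fit(pur,pur)
nl_t=-R.from_rotvec(robot.get_state()['ee_rot']).apply([0,0,1])
for nn in(n,n0):
    C=X-28*nl_t; D=C-L; print('along',(D@nn).round(1),'lateral',np.linalg.norm(D-(D@nn)*nn).round(1),'tilt lid/tool deg',np.degrees(np.arccos([nl@nn,nl_t@nn])).round(2))
    s=robot.get_state(); print('corr tool mm',tool(s)[0].inv().apply(L+120*nn-C).round(1))
print('C abs',C.round(1),'F',f[:3].round(1))
E
```

```text
3425 0.78 ((313.530517578125, 187.1305389404297), (37.27067947387695, 38.769378662109375), 92.29328155517578) [ 504.7 -341.6  100.1] [-0.6121 -0.1506  0.7763]
8069 0.52 ((316.6608581542969, 302.75994873046875), (94.40660858154297, 108.45411682128906), 89.67704772949219) [ 408.4 -366.4  228.1] [-0.5996 -0.1653  0.783 ]
along 134.1 lateral 3.3 tilt lid/tool deg [1.17 1.15]
corr tool mm [ 2.  -2.4 14.1]
along 134.1 lateral 2.8 tilt lid/tool deg [0.11 0.05]
corr tool mm [-0.4 -2.8 14.1]
C abs [ 425.2 -361.7  206.2] F [ 433.8 -360.4  196.1]
```

The jar's middle measures about 12 mm nearer the palm than I assumed. I check this independently with the top camera before correcting.

```bash
python3 - <<'E'
from h import *
from bench import robot
f=np.load('F.npy');F,n=f[:3],f[3:]
s=robot.get_state(); T,q=tool(s); print('tcp',q.round(1))
for c in('wrist','top','scene'):
    z=np.load(f'{c}5.npz'); m=dict(robot.camera_model(c),position=z['pos'],attitude=z['att']); P=cloud(m,z['d']); h=cv2.cvtColor(z['p'],cv2.COLOR_RGB2HSV).astype(int)
    k=(h[...,1]>70)&(abs(h[...,0]-135)<16)&(z['d']>0)&(np.linalg.norm(P-(F+28*n),axis=2)<70)
    if k.sum()<8: print(c,k.sum()); continue
    X=P[k]; t=(X-q)@T.as_matrix(); print(c,k.sum(),'in tool: median',np.median(t,0).round(1),'ptp',np.ptp(t,axis=0).round(1))
# jar side points in wrist: black points between pads, in tool frame
z=np.load('wrist5.npz'); m=dict(robot.camera_model('wrist'),position=z['pos'],attitude=z['att']); P=cloud(m,z['d']); 
t=((P-q).reshape(-1,3))@T.as_matrix(); k=(abs(t[:,1])<12)&(abs(t[:,0])<30)&(t[:,2]>-60)&(t[:,2]<60); t=t[k]
for a in range(-40,60,5):
    b=t[(t[:,2]>=a)&(t[:,2]<a+5)]; print(a,len(b),b[:,0].min().round(1) if len(b) else '')
E
```

```text
tcp [ 430.  -361.7  201.4]
wrist 13326 in tool: median [  7.3   0.3 -34.9] ptp [ 46.2 111.2 106.7]
top 77 in tool: median [  7.6  12.5 -35.1] ptp [40.4 75.3 93.4]
scene 20 in tool: median [ 0.3 15.9  5. ] ptp [35.2 38.2 70.6]
-40 1665 -20.3
-35 5102 -22.5
-30 346 19.8
-25 312 20.0
-20 216 19.7
-15 160 18.0
-10 280 18.5
-5 214 19.0
0 196 18.6
5 169 18.6
10 164 18.8
15 117 18.8
20 2 18.4
25 0 
30 0 
35 0 
40 0 
45 0 
50 0 
55 0
```

This was my sign error: the jar middle lies 6.5 mm behind the TCP, with the lid at -34.5 and the base at +21 in tool z. All the readings agree, so I advance about 13 mm along the tool, with a 1.4 mm lateral trim.

```bash
python3 -m handwheel '[0,0,0,0,0,0.2,4, 0,0,0,0,-0.1,0.5,4, 0,0,0,0,-0.14,0.8,4, 0,0,0,0,-0.14,1.1,4, 0,0,0,0,-0.14,1.3,4, 0,0,0,0,-0.14,1.3,4, 0,0,0,0,-0.14,1.3,4, 0,0,0,0,-0.14,1.3,4, 0,0,0,0,-0.14,1.3,4, 0,0,0,0,-0.14,1.3,4]'; python3 - <<'E'
from h import *
from bench import robot
f=np.load('F.npy');F,n=f[:3],f[3:]
s=robot.get_state(); T,q=tool(s); print(s['qd'].round(3),s['gripper_width'])
C=q-6.5*T.apply([0,0,1]); D=C-F; print('C',C.round(1),'err along',(D@n).round(1),'lat',np.linalg.norm(D-(D@n)*n).round(1),'ang',np.degrees(np.arccos(-T.apply([0,0,1])@n)).round(2))
m=robot.camera_model('wrist'); p,d=robot.capture('wrist'); P=cloud(m,d); h=cv2.cvtColor(p,cv2.COLOR_RGB2HSV).astype(int); v,u=np.mgrid[:400,:640]
pur=(np.hypot(u-317,v-303)<62)&(h[...,1]>90)&(abs(h[...,0]-135)<14)
l=P[pur]; ring=(np.hypot(u-314,v-187)<60)&(v<190)&(h[...,1]<70)&(h[...,2]>110)&(np.linalg.norm(P-(F-120*n),axis=2)<36)
print('lid-ring dist along n (want ~149):',(np.median(l@n)-np.median(P[ring]@n)).round(1),ring.sum())
p,d=robot.capture('top'); P=cloud(robot.camera_model('top'),d)
for k,c in dict(lime=(574.7,22.1),teal=(581.9,-63.3)).items():
    w=P[np.hypot(P[...,0]-c[0],P[...,1]-c[1])<30]; w=w[(w[:,2]>54)&(w[:,2]<66)]; print(k,len(w),w.mean(0).round(1))
E
```

```text
time: 20.65
eef_pos: [437.1, -360.6, 190.6]
ee_rot: [0.87, 2.392, 0.515]
contact_force: [0.3, 0.2, -1.0]
gripper_width: 44.8
[ 0.001  0.     0.001  0.    -0.001 -0.001] 44.78337756348223
C [ 433.2 -361.7  195.7] err along 0.2 lat 1.5 ang 0.06
lid-ring dist along n (want ~149): 149.8 1936
lime 211 [573.8  22.1  60. ]
teal 209 [581.  -63.2  60.2]
```

All checks agree and the arm is still, so I hand it in.

```bash
python3 -c "
from bench import robot
print(robot.finish_job()); s=robot.get_state(); print(s['time'],s['gripper_width'])"
```

```text
the job is handed in; nothing more can be done
None
the job is handed in; nothing more can be done
```

I put both red-cross jars in the orange bin, then lifted the purple jar out of the tray. The arm is holding it still in front of the larger grey reader's lens. I handed the job in at about 21 s of the 64 s allowed; no verdict is reported.

**Last checks:**
- **Distance:** from the arm pose, the jar's middle is 0.2 mm from the focus point along the lens axis. The wrist camera puts the lid 149.8 mm from the lens ring, against about 149 mm expected.
- **Centring:** the jar is 1.5 mm off the lens axis, which includes a 1.4 mm shift I made on purpose to split the difference between two measurements.
- **Squareness:** the tool is within 0.1° of the fitted lens axis.
- **Grip and motion:** the opening was 44.8 mm and the joint speeds about zero.
- **Other jars:** teal and lime had not moved, and both rejects were standing in the bin when last seen.

**Disagreements:**
- My lens fits from different views differed by about 2 mm and 1°. Two later top-camera fits were further off because the arm hid part of the lens, so I ignored them.
- I first placed the jar about 13 mm too far from the lens through a sign error. The wrist camera showed it and I corrected it before handing in.

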